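Close the viewing tin over the coin and bare its window

TASK

Take the large coin capsule out of the pocket tray and set it down flat in the well of the open viewing tin. Pick up the tin's two lids together, nested as they are, by the inner lid's rim where it shows at the two flats of the outer lid, and set them down on the tin, dropping nothing, so that the inner lid seats fully and the window stays covered until then. Then take the outer lid alone, lift it off without disturbing the inner lid, leave the other things on the desk alone, and finish holding the outer lid level in the gripper, at least 5 cm clear above the inner lid.

Things in the scene. Friction and masses are not known exactly. Their poses are not given: they have to be found in the camera images.
- coin: the large coin capsule: a clear round disc 32 mm in diameter and 10 mm thick with a silvery coin inside, 30 g, lying flat in one of the four pockets of the tray (which one varies). Origin at the centre of its underside, z up.
- small_1: a small coin capsule, 24 mm in diameter and 10 mm thick, in another pocket of the tray; to be left alone. Origin at the centre of its underside.
- small_2: the other small coin capsule, same size, in a third pocket; to be left alone. Origin at the centre of its underside.
- tray: fixed wooden pocket tray, 62 mm (its x) by 224 mm (its y) and 12 mm high, with one row of four round pockets along its y at y = -82.5, -27.5, 27.5 and 82.5 mm, each 36 mm in diameter and 4 mm deep (floor 8 mm above the desk), so a capsule stands 6 mm proud of the tray. Origin at the centre of its underside.
- tin: the open viewing tin: loose round steel base 62 mm in diameter, 0.38 kg, origin at the centre of its underside, z up. Its flat shoulder is 18 mm above the desk; on it stands a raised seat ring, 46 mm outside diameter, bevelled at the top, 23 mm above the desk, that surrounds the coin well.
- tin_well (a point): centre of the floor of the tin's round well, 19 mm above the tin's underside; the well is 36 mm in diameter and 4 mm deep below the top of the seat ring, so the seated capsule stands 6 mm proud of the ring.
- inner_lid: inner lid: an upside-down cup, plastic rim and clear window, 54 mm outside diameter, 49 mm inside, 16 mm high, 45 g; origin at the centre of its lower edge, z up. It starts on the desk under the outer lid, its rim showing at the flats. Seated, its lower edge rests on the tin's shoulder, 18 mm above the tin's underside, with 1.5 mm play round the seat ring.
- outer_lid: outer lid: opaque metal cap, 62 mm diameter, 15.6 mm high, 60 g, two flats 48 mm apart at +y and -y with no skirt there; origin at the centre of its lower edge, z up. It rests loose on the inner lid, lower edge 3 mm above the inner lid's. Jaws closing along its y pinch the inner lid's rim (54 mm, 3 mm proud of the flats) and carry both lids; along its x, only its own skirt (62 mm).
- loupe: a folding loupe, about 70 mm long and 19 mm high, lying on the desk beyond the tin and lids; to be left alone.
- tube: a white coin tube, 33 mm in diameter and 60 mm high, standing beyond the tin and lids; to be left alone.

How it is judged:
By the outcome, as a careful person would: the job done as asked, in the order asked, and still so for the second after the job is handed in, while the arm keeps its last pose, push and grip.
It also fails if it takes over 72 s, if anything falls off the work surface, if the arm or the gripper's body presses on something with over 40 N, if the wrist force passes 120 N, or if a joint passes its speed limit or range.

ROBOT

A 6-joint arm with a two-finger parallel gripper is mounted at the origin on the work surface. World frame = base frame: x ahead of the robot, y to its left, z up, the work surface at z = 0. Lengths are in mm, angles in rad, forces in N, time in s.
With the tool pointing down it reaches from about 300 to 775 mm from the base axis. Payload 14.6 kg.
Tool frame: the origin (TCP) lies midway between the tips of the shut fingers; the grasp point (between the pads) lies behind it (manip.grip_depth is the z of the grasp point in the tool frame, in mm); z points along the fingers, y is the line along which they close (so a half turn about z gives the same grasp; the last joint's range is limited). The gripper opens to 94 mm and grips with 3 to 60 N. Pads are 16 mm wide; open, the fingers measure 119 mm over their backs; the gripper's body (75 mm by 177 mm) begins 78 mm behind the grasp point.
Start: joints at [1.155, 0.3, 1.521, -0, 1.321, -0.067], TCP at [187.971, 516.872, 205.446] pointing down, gripper open.
Joint ranges: [-3.03, 3.03], [-0.79, 2.21], [0.23, 2.52], [-1.04, 4.18], [0, 3.07], [-2.55, 2.55]. Speed limits (rad/s): [2.22, 2.22, 2.57, 3.14, 3.14, 3.14].

INTERFACE

Orientations are given as [roll, pitch, yaw] about the fixed x, y, z axes, in that order (R = Rz(yaw) Ry(pitch) Rx(roll)).
In Python, from cell import manip, vision gives the robot as it stands (manip), with the cameras (vision).
- The arm moves only by the shell command python3 nudge.py FILE [OPENING] [FORCE], which reads ROWS from the file FILE. ROWS is a JSON list of rows, 1 to 5 of them, each an object with the fields pos (a list: dx, dy, dz in fractions of the full range, 1 being 1 m), turn_vec (a list: a rotation vector rx, ry, rz in a scale on which 1.0 is 2 rad); a field left out counts as zero; each row is the pose to reach, as a shift and turn from the pose commanded when the command began, along the tool's axes at that moment; what a row does not reach only later rows make up. A row lasts 1/10 s, in which the tool goes at most 50 mm and 0.15 rad, less where a joint would pass 70% of its speed; a pose out of reach is approached as far as the arm can. OPENING is the finger opening in mm, set as the command begins (- or left out keeps the last). The fingers move at their own pace and stop on an object; FORCE is the grip in N (left out, the last holds). Time passes only in rows, so rows that do not move let the fingers close. It prints the time, the measured TCP pose, the force, the opening and the grip force at its end. Shift and turn numbers lie between -1 and 1, and a call with a number outside is refused. Input that does not fit is refused with a message, and nothing moves.
- manip.read_state(): the state, without advancing time (a new reading comes with each control period).
- vision.camera(name): name is "side" or "top"; returns (picture, depth): 480x640x3 uint8, red, green, blue; 480x640 float32, mm along the optical axis (not along the pixel's ray), 0 where there is no reading.
- vision.camera_info(name): a dict with "K" (3x3 intrinsics, pixels), "rvec" (rotation vector, rad) and "tvec" (3), from world to camera coordinates, as OpenCV has them. Camera axes: x right, y down, z forward; pixel columns grow to the right and rows downward; lengths in mm; the calibration is good to about 2 mm. A picture is of the moment at which its call begins. camera_info takes no time and is no camera call.
- manip.sign_off(): hands the job in; it is judged then, once.
The state is a dict: "clock": time; "joints": joint angles; "qd": joint speeds; "effort": joint torques, N m; "eef_pos": TCP position; "eef_rot": TCP orientation; "wrist_force": force on the tool from outside, world axes, zero at the start; "moment": the same for the moment, N m; "finger_gap": finger opening in mm; "finger_force": force on a finger pad.
Only numpy, scipy, OpenCV 4.12 (cv2) and the standard library are available. Lean on these libraries where they do the work, as an engineer would, in place of code of your own. Each camera call takes 0.05 s, during which the arm holds its last target. There are 200 camera calls.

## Working session

There is one attempt and no reset: what is moved stays moved. The work goes in short steps, Python scripts to look and compute and a shell command to move; the robot and the scene stay as the last step left them, time stands still between calls to the robot, and variables do not carry over. Pictures are saved under pics/ and viewed, at most 13 in all, crops included, and the job is handed in when it is done.

```bash
ls; mkdir -p pics; python3 - <<'E'
from cell import manip, vision
import cv2,numpy as np
for n in("top","side"):
    p,d=vision.camera(n); cv2.imwrite(f"pics/{n}0.png",p[...,::-1]); np.savez(f"pics/{n}0.npz",p=p,d=d)
    i=vision.camera_info(n);print(n,i)
print(manip.grip_depth, manip.read_state())
E
```

```text
cell.py
nudge.py
pics
top {'K': array([[576.20606024,   0.        , 316.92664283],
       [  0.        , 576.20606024, 227.84122324],
       [  0.        ,   0.        ,   1.        ]]), 'rvec': array([ 2.14974137, -2.15845993,  0.14140621]), 'tvec': array([  46.74227192,  626.5450852 , 1193.47815586])}
side {'K': array([[541.72741403,   0.        , 319.05183435],
       [  0.        , 541.72741403, 239.01907401],
       [  0.        ,   0.        ,   1.        ]]), 'rvec': array([ 2.14250882, -0.8471349 ,  0.39910917]), 'tvec': array([-416.20935352,  341.79512365,  639.75529332])}
-18.8 {'clock': 0.1, 'joints': array([ 1.15543890e+00,  3.00410223e-01,  1.52152035e+00, -2.29247821e-05,
        1.32068157e+00, -6.66091457e-02]), 'qd': array([-1.89178698e-03, -6.57730363e-04, -1.66958768e-03, -4.11101726e-04,
        2.97320300e-05,  7.60231037e-04]), 'effort': array([ 1.52056520e-03, -5.32648587e+01, -3.53283370e+01,  7.10228272e-02,
        2.34583416e-02, -8.60671867e-05]), 'eef_pos': array([187.86623603, 516.67306641, 204.94540747]), 'eef_rot': array([-3.14057395e+00, -4.57007086e-05,  2.79285003e+00]), 'wrist_force': array([-0.09357273,  0.22620192,  0.38773205]), 'moment': array([0.01778901, 0.0208983 , 0.01952953]), 'finger_force': 0.0, 'finger_gap': 94.30924275738916}
```

View pics/top0.png

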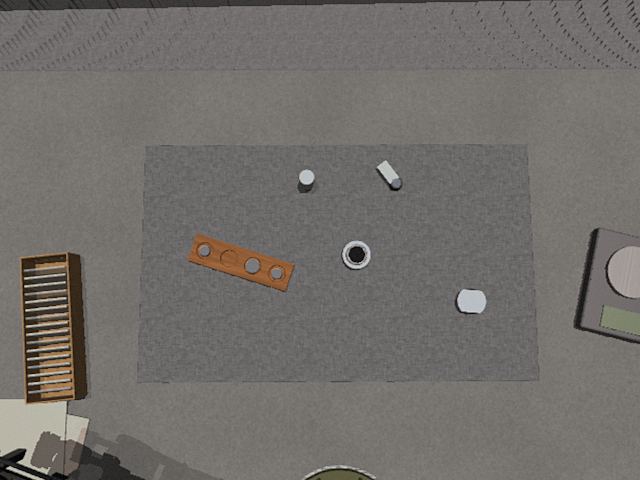

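View pics/side0.png

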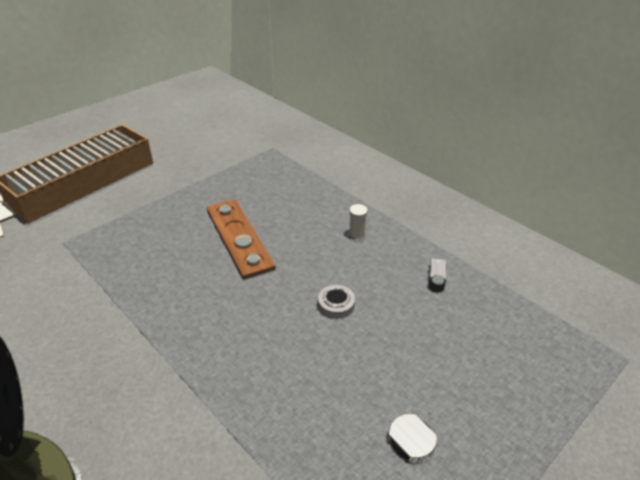

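The top view shows the tray around (240,262) with the large capsule at (252,265), the tin at (356,255) and the lids at (472,301). The lids' flats face image up and down. The loupe is at (389,175) and the tube at (306,180). In the side view the coin is at (243,241), the tin at (336,300) and the lids at (412,438).

```bash
cat > h.py <<'E'
import numpy as np,cv2
from cell import manip, vision
def cam(n):
    i=vision.camera_info(n);R,_=cv2.Rodrigues(np.array(i["rvec"],float));return np.array(i["K"]),R,np.array(i["tvec"],float)
def world(n,d):
    K,R,t=cam(n);v,u=np.mgrid[:480,:640]
    c=np.stack([(u-K[0,2])/K[0,0]*d,(v-K[1,2])/K[1,1]*d,d],-1)
    w=(c-t)@R; w[d==0]=np.nan; return w
def ray(n,u,v,z):
    K,R,t=cam(n);r=R.T@np.linalg.inv(K)@[u,v,1];o=-R.T@t
    return o+r*(z-o[2])/r[2]
def tri(a,b):
    P=[K@np.c_[R,t] for K,R,t in(cam("top"),cam("side"))]
    X=cv2.triangulatePoints(P[0],P[1],np.array(a,float),np.array(b,float))[:,0];return X[:3]/X[3]
def proj(n,X):
    K,R,t=cam(n);return cv2.projectPoints(np.atleast_2d(X).astype(float),cv2.Rodrigues(R)[0],t,K,None)[0][:,0]
E
python3 - <<'E'
from h import *
box={"top":dict(tray=(180,228,302,300),tin=(335,235,378,275),lids=(448,280,495,322)),
"side":dict(tray=(200,192,282,282),tin=(312,280,362,322),lids=(382,408,442,468))}
crops=[]
for n in box:
    f=np.load(f"pics/{n}0.npz");w=world(n,f["d"])
    K,R,t=cam(n);print(n,"cam",(-R.T@t).round())
    for k,(a,b,c,e) in box[n].items():
        W=w[b:e,a:c].reshape(-1,3);W=W[~np.isnan(W[:,0])];z=W[:,2]
        h,ed=np.histogram(z,np.arange(-8,50,2));print(n,k,dict(zip(ed[:-1].astype(int).tolist(),h.tolist())))
        im=cv2.resize(f["p"][b:e,a:c,::-1],(400,290),interpolation=cv2.INTER_CUBIC);crops.append(im)
        cv2.putText(im,f"{a},{b} {(400/(c-a)):.2f} {290/(e-b):.2f}",(5,15),0,.5,(0,0,255))
m=np.vstack([np.hstack([crops[i],crops[i+3]]) for i in range(3)])
cv2.imwrite("pics/crop.png",cv2.resize(m,(552,600)))
E
```

```text
top cam [ 466.   45. 1265.]
top tray {-8: 8, -6: 74, -4: 360, -2: 998, 0: 1788, 2: 1520, 4: 868, 6: 381, 8: 375, 10: 560, 12: 709, 14: 560, 16: 252, 18: 164, 20: 93, 22: 30, 24: 9, 26: 1, 28: 0, 30: 0, 32: 0, 34: 0, 36: 0, 38: 0, 40: 0, 42: 0, 44: 0, 46: 0}
top tin {-8: 0, -6: 14, -4: 59, -2: 181, 0: 317, 2: 306, 4: 152, 6: 35, 8: 10, 10: 2, 12: 13, 14: 27, 16: 83, 18: 175, 20: 161, 22: 103, 24: 46, 26: 22, 28: 2, 30: 3, 32: 0, 34: 0, 36: 0, 38: 0, 40: 0, 42: 0, 44: 0, 46: 0}
top lids {-8: 0, -6: 20, -4: 69, -2: 245, 0: 416, 2: 358, 4: 165, 6: 64, 8: 10, 10: 4, 12: 17, 14: 45, 16: 109, 18: 189, 20: 158, 22: 72, 24: 25, 26: 4, 28: 0, 30: 0, 32: 0, 34: 0, 36: 0, 38: 0, 40: 0, 42: 0, 44: 0, 46: 0}
side cam [ 117. -479.  676.]
side tray {-8: 0, -6: 8, -4: 319, -2: 2322, 0: 1864, 2: 240, 4: 87, 6: 231, 8: 448, 10: 1064, 12: 412, 14: 87, 16: 200, 18: 65, 20: 1, 22: 0, 24: 0, 26: 0, 28: 0, 30: 0, 32: 0, 34: 0, 36: 0, 38: 0, 40: 0, 42: 0, 44: 0, 46: 0}
side tin {-8: 0, -6: 1, -4: 47, -2: 489, 0: 498, 2: 87, 4: 32, 6: 31, 8: 27, 10: 42, 12: 35, 14: 69, 16: 295, 18: 258, 20: 103, 22: 73, 24: 6, 26: 0, 28: 0, 30: 0, 32: 0, 34: 0, 36: 0, 38: 0, 40: 0, 42: 0, 44: 0, 46: 0}
side lids {-8: 0, -6: 0, -4: 58, -2: 747, 0: 966, 2: 156, 4: 36, 6: 34, 8: 36, 10: 36, 12: 40, 14: 102, 16: 628, 18: 704, 20: 40, 22: 1, 24: 0, 26: 0, 28: 0, 30: 0, 32: 0, 34: 0, 36: 0, 38: 0, 40: 0, 42: 0, 44: 0, 46: 0}
```

View pics/crop.png

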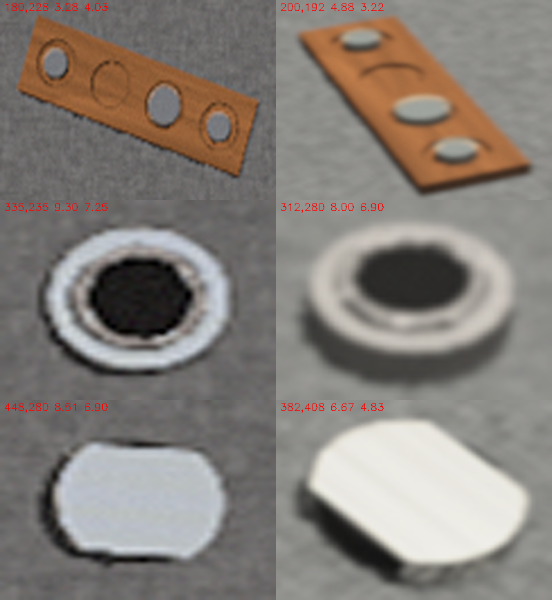

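The crops show the large coin in the third pocket from the left, the empty pocket second, an open tin with a dark well, and the lids with their flats top and bottom, slightly tilted. Next I fit outlines in both views.

```bash
cat > seg.py <<'E'
from h import *
from scipy.optimize import least_squares
def contour(n,p,box,f,fill=True):
    a,b,c,e=box;S=8
    im=cv2.resize(p[b:e,a:c],None,fx=S,fy=S,interpolation=cv2.INTER_CUBIC)
    m=f(im).astype(np.uint8);cs,_=cv2.findContours(m,cv2.RETR_EXTERNAL,cv2.CHAIN_APPROX_NONE)
    q=max(cs,key=cv2.contourArea)[:,0]
    return (q+.5)/S-.5+[a,b]
def plane(n,q,z): return np.array([ray(n,u,v,z)[:2] for u,v in q])
def circ(P):
    f=lambda x:np.hypot(P[:,0]-x[0],P[:,1]-x[1])-x[2]
    r=least_squares(f,[*P.mean(0),20],loss="soft_l1");return r.x.round(1),np.abs(f(r.x)).mean().round(2)
def gray(im): return im.astype(int).max(2)-im.min(2)
bright=lambda t:(lambda im:im.min(2)>t)
E
python3 - <<'E'
from seg import *
f={n:np.load(f"pics/{n}0.npz")["p"] for n in("top","side")}
g=lambda im:gray(im)<35
B={"top":dict(c=(238,251,266,280),s1=(196,242,213,258),s2=(268,263,288,284),tin=(335,235,378,275),lid=(448,280,495,322)),
"side":dict(c=(229,230,258,252),s1=(216,203,234,216),s2=(244,252,263,267),tin=(312,280,362,322),lid=(382,408,442,468))}
C={}
for n in f:
    b=B[n]
    for k in("c","s1","s2"):
        q=contour(n,f[n],b[k],g);print(n,k,circ(plane(n,q,18)),q.mean(0).round(1))
    print("med",np.median(f[n][b["tin"][1]:b["tin"][3],b["tin"][0]:b["tin"][2]],(0,1)),f[n][b["lid"][1]+20,b["lid"][0]+25])
    for t in(130,145,160):
        q=contour(n,f[n],b["tin"],bright(t));print(n,"tin",t,circ(plane(n,q,18)))
    for t in (40,60,80): 
        q=contour(n,f[n],b["tin"],lambda im:(im.max(2)<t));print(n,"well",t,circ(plane(n,q,19)),circ(plane(n,q,23)))
    for t in(150,170):
        q=contour(n,f[n],b["lid"],bright(t));P=plane(n,q,18.6)
        print(n,"lid",t,cv2.minAreaRect(P.astype(np.float32)),P.mean(0))
        r=cv2.moments(P.astype(np.float32).reshape(-1,1,2));print(r["m10"]/r["m00"],r["m01"]/r["m00"],.5*np.arctan2(2*r["mu11"],r["mu20"]-r["mu02"]))
    q=contour(n,f[n],(180,228,302,300) if n=="top" else (200,192,282,282),lambda im:gray(im)>40)
    print(n,"tray",cv2.minAreaRect(plane(n,q,12).astype(np.float32)))
E
```

```text
top c (array([547. , 184.7,  15.3]), np.float64(0.41)) [252. 266.]
top s1 (array([580.9, 288.7,  11.5]), np.float64(0.24)) [204.4 250.6]
top s2 (array([530.7, 132.2,  11.2]), np.float64(0.23)) [276.4 273.5]
med [108. 106. 105.] [185 190 199]
top tin 130 (array([572. , -40.8,  30.6]), np.float64(0.21))
top tin 145 (array([572. , -40.8,  30.2]), np.float64(0.21))
top tin 160 (array([571.9, -40.7,  29.8]), np.float64(0.22))Traceback (most recent call last):
  File "<stdin>", line 15, in <module>
  File "seg.py", line 9, in plane
    def plane(n,q,z): return np.array([ray(n,u,v,z)[:2] for u,v in q])
                                       ~~~^^^^^^^^^
  File "h.py", line 10, in ray
    K,R,t=cam(n);r=R.T@np.linalg.inv(K)@[u,v,1];o=-R.T@t
          ~~~^^^
  File "h.py", line 4, in cam
    i=vision.camera_info(n);R,_=cv2.Rodrigues(np.array(i["rvec"],float));return np.array(i["K"]),R,np.array(i["tvec"],float)
ValueError: time passes only in moves, steps and waits
```

```bash
sed -i 's/^def cam(n):/import functools\n@functools.cache\ndef cam(n):/' h.py
python3 - <<'E'
from seg import *
f={n:np.load(f"pics/{n}0.npz")["p"] for n in("top","side")}
g=lambda im:gray(im)<35
B={"top":dict(c=(238,251,266,280),s1=(196,242,213,258),s2=(268,263,288,284),tin=(335,235,378,275),lid=(448,280,495,322)),
"side":dict(c=(229,230,258,252),s1=(216,203,234,216),s2=(244,252,263,267),tin=(312,280,362,322),lid=(382,408,442,468))}
C={}
for n in f:
    b=B[n]
    for k in("c","s1","s2"):
        q=contour(n,f[n],b[k],g);print(n,k,circ(plane(n,q,18)),q.mean(0).round(1))
    for t in(130,145,160):
        q=contour(n,f[n],b["tin"],bright(t));print(n,"tin",t,circ(plane(n,q,18)))
    for t in (50,80): 
        q=contour(n,f[n],b["tin"],lambda im:(im.max(2)<t));print(n,"well",t,circ(plane(n,q,19)),circ(plane(n,q,23)))
    for t in(150,170):
        q=contour(n,f[n],b["lid"],bright(t));P=plane(n,q,18.6)
        r=cv2.moments((P-P.mean(0)).astype(np.float32).reshape(-1,1,2));print(n,"lid",t,[np.round(x,2) for x in cv2.minAreaRect(P.astype(np.float32))],np.round([r["m10"]/r["m00"],r["m01"]/r["m00"]]+P.mean(0),1),.5*np.arctan2(2*r["mu11"],r["mu20"]-r["mu02"]))
    q=contour(n,f[n],(180,228,302,300) if n=="top" else (200,192,282,282),lambda im:gray(im)>40)
    print(n,"tray",cv2.minAreaRect(plane(n,q,12).astype(np.float32)))
E
```

```text
top c (array([547. , 184.7,  15.3]), np.float64(0.41)) [252. 266.]
top s1 (array([580.9, 288.7,  11.5]), np.float64(0.24)) [204.4 250.6]
top s2 (array([530.7, 132.2,  11.2]), np.float64(0.23)) [276.4 273.5]
top tin 130 (array([572. , -40.8,  30.6]), np.float64(0.21))
top tin 145 (array([572. , -40.8,  30.2]), np.float64(0.21))
top tin 160 (array([571.9, -40.7,  29.8]), np.float64(0.22))
top well 50 (array([572. , -41.1,  16.7]), np.float64(0.4)) (array([571.7, -40.8,  16.6]), np.float64(0.4))
top well 80 (array([572.1, -41.1,  17.3]), np.float64(0.37)) (array([571.7, -40.8,  17.3]), np.float64(0.37))
top lid 150 [array([ 470.73, -286.55]), array([61.63, 48.26]), np.float64(84.72)] [ 470.7 -286.7] 1.477297815065406
top lid 170 [array([ 470.72, -286.4 ]), array([60.25, 47.07]), np.float64(85.21)] [ 470.7 -286.6] 1.477596471394977
top tray ((556.8541870117188, 211.31454467773438), (225.66375732421875, 63.285160064697266), 72.22689819335938)
side c (array([543.7, 177.7,  15.7]), np.float64(0.58)) [243.  241.9]
side s1 (array([577.2, 281.7,  13.2]), np.float64(1.29)) [225.  209.8]
side s2 (array([526.6, 126. ,  12.7]), np.float64(1.4)) [252.9 259.7]
side tin 130 (array([567.5, -46.9,  50.4]), np.float64(5.08))
side tin 145 (array([571.6, -41.5,  31.9]), np.float64(0.5))
side tin 160 (array([570.9, -42.3,  30.4]), np.float64(0.2))
side well 50 (array([572. , -41.2,  13.6]), np.float64(0.7)) (array([569.2, -43.9,  13.5]), np.float64(0.7))
side well 80 (array([572.2, -41. ,  15.5]), np.float64(0.53)) (array([569.5, -43.7,  15.4]), np.float64(0.53))
side lid 150 [array([ 469.98, -287.9 ]), array([63.52, 50.25]), np.float64(84.64)] [ 469.5 -288.2] 1.465537659419804
side lid 170 [array([ 469.55, -288.22]), array([62.05, 48.63]), np.float64(84.67)] [ 469.3 -288.4] 1.4729560828716897
side tray ((554.951904296875, 208.25384521484375), (229.26004028320312, 64.73785400390625), 72.3191146850586)
```

```bash
cat > d.py <<'E'
import sys,numpy as np
from scipy.spatial.transform import Rotation as R
from cell import manip, vision
x,y,z,yaw=map(float,sys.argv[1:5]);s=manip.read_state()
A=R.from_euler("xyz",s["eef_rot"]);B=R.from_euler("xyz",[np.pi,0,np.radians(yaw)])
print("d",A.inv().apply(np.array([x,y,z])-s["eef_pos"]).round(1),"r",(A.inv()*B).as_rotvec().round(3))
E
python3 d.py 546.8 184.2 110 72.2
python3 - <<'E'
from seg import *
print(tri((252,266),(243,241.3)), proj("side",[[546.8,184.2,18],[571.4,-41.5,18],[470,-287.5,18.6]]))
f={n:np.load(f"pics/{n}0.npz")["p"] for n in("top","side")}
cc={"top":((335,235,378,275),(448,280,495,322),145,150),"side":((312,280,362,322),(382,408,442,468),155,160)}
c={}
for n in cc:
    q=contour(n,f[n],cc[n][0],bright(cc[n][2]));e1=cv2.fitEllipse(q.astype(np.float32))[0]
    q=contour(n,f[n],cc[n][1],bright(cc[n][3]));e2=cv2.minAreaRect(q.astype(np.float32))[0] if n=="top" else q.mean(0)
    q2=cv2.moments(q.astype(np.float32).reshape(-1,1,2));e2=(q2["m10"]/q2["m00"],q2["m01"]/q2["m00"]);c[n]=(e1,e2)
print("tin",tri(c["top"][0],c["side"][0]),"lid",tri(c["top"][1],c["side"][1]))
E
```

```text
d [-450.9 -189.7   95.1] r [-1.000e-03  1.000e-03  1.533e+00]
[547.88769321 185.40069082  11.87820799] [[242.3207063  239.41091774]
 [336.05749022 296.70585215]
 [412.32242018 433.35359882]]
tin [572.15333055 -40.99295989  15.53848628] lid [ 470.80979573 -287.88564579   14.61443136]
```

Heights agree with the stated sizes within the calibration error. Triangulated, the tin shoulder is 15.5 mm against 18 and the lid top 14.6 against 18.6. Depth gives about 18 for both.

The manual's scale: shifts go in shares of 1 m and turns go in shares of 2 rad. Converting my numbers, -225 mm / 1000 = -0.225, -180 mm / 1000 = -0.18, 0.75 rad / 2 = 0.375.

```bash
echo '[{"pos": [-0.045, -0.019, 0], "turn_vec": [0, 0, 0.075]}, {"pos": [-0.09, -0.038, 0], "turn_vec": [0, 0, 0.15]}, {"pos": [-0.135, -0.057, 0], "turn_vec": [0, 0, 0.225]}, {"pos": [-0.18, -0.076, 0], "turn_vec": [0, 0, 0.3]}, {"pos": [-0.225, -0.095, 0], "turn_vec": [0, 0, 0.375]}]' > mv.in && python3 nudge.py mv.in 56 15; python3 d.py 546.8 184.2 110 72.2
```

```text
clock: 0.6
eef_pos: [368.0, 349.1, 205.3]
eef_rot: [-3.141, 0.0, 2.037]
wrist_force: [0.4, 1.5, 0.1]
finger_gap: 58.4
finger_force: 0.0
d [-227.7   85.7   95.3] r [-0.     0.     0.777]
```

To row units: -222 mm / 1000 = -0.222, -180 mm / 1000 = -0.18, 0.75 rad / 2 = 0.375.

```bash
echo '[{"pos": [-0.045, 0.017, 0.015], "turn_vec": [0, 0, 0.075]}, {"pos": [-0.09, 0.034, 0.035], "turn_vec": [0, 0, 0.15]}, {"pos": [-0.135, 0.051, 0.055], "turn_vec": [0, 0, 0.225]}, {"pos": [-0.18, 0.068, 0.075], "turn_vec": [0, 0, 0.3]}, {"pos": [-0.222, 0.084, 0.095], "turn_vec": [0, 0, 0.375]}]' > mv.in && python3 nudge.py mv.in; echo '[{"turn_vec": [0, 0, 0.01]}, {"turn_vec": [0, 0, 0.01]}]' > mv.in && python3 nudge.py mv.in;python3 d.py 546.8 184.2 45 72.2
python3 - <<'E'
from h import *
p,d=vision.camera("side");cv2.imwrite("pics/s1.png",cv2.resize(p[150:300,150:350,::-1],(800,600),interpolation=cv2.INTER_CUBIC))
E
```

```text
clock: 1.1
eef_pos: [539.8, 193.1, 111.9]
eef_rot: [-3.141, 0.0, 1.286]
wrist_force: [1.0, 0.6, -0.1]
finger_gap: 56.0
finger_force: 0.0
clock: 1.3
eef_pos: [538.6, 194.1, 111.9]
eef_rot: [-3.14, 0.001, 1.272]
wrist_force: [0.4, 0.0, -0.3]
finger_gap: 56.2
finger_force: 0.0
d [-7.  10.8 66.9] r [-0.002  0.001  0.012]
```

View pics/s1.png

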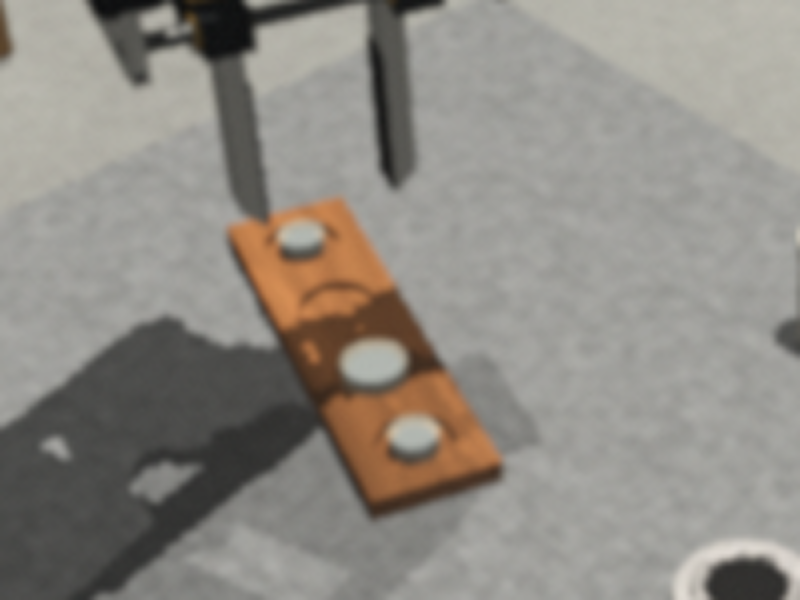

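The fingers straddle the tray above the coin, which is at crop (374,362), side pixel (243,240). The orientation is right.

To row units: 67 mm / 1000 = 0.067, 30 mm / 1000 = 0.03, 0.012 rad / 2 = 0.006.

```bash
echo '[{"pos": [-0.003, 0.005, 0.03], "turn_vec": [0, 0, 0.006]}, {"pos": [-0.007, 0.0108, 0.067], "turn_vec": [0, 0, 0.006]}, {"pos": [-0.007, 0.0108, 0.067], "turn_vec": [0, 0, 0.006]}]' > mv.in && python3 nudge.py mv.in ; python3 d.py 546.8 184.2 13.3 72.2; echo '[{"pos": [0, 0, 0.015]}, {"pos": [0, 0, 0.026]}, {"pos": [0, 0, 0.029]}, {"pos": [0, 0, 0.029]}]' > mv.in && python3 nudge.py mv.in; python3 d.py 546.8 184.2 13.3 72.2
```

```text
clock: 1.65
eef_pos: [544.5, 185.1, 42.7]
eef_rot: [-3.137, 0.003, 1.263]
wrist_force: [-0.6, 0.3, 0.2]
finger_gap: 56.0
finger_force: 0.0
d [-0.   2.6 29.3] r [-0.005  0.003  0.003]
clock: 2.05
eef_pos: [546.9, 185.2, 17.0]
eef_rot: [3.142, -0.0, 1.261]
wrist_force: [0.5, -0.3, 0.3]
finger_gap: 56.2
finger_force: 0.0
d [-1.   0.2  3.7] r [ 0.    -0.     0.001]
```

To row units: 3.2 mm / 1000 = 0.0032, -1 mm / 1000 = -0.001.

```bash
echo '[{"pos": [-0.001, 0, 0.0032]}, {"pos": [-0.001, 0, 0.0032]}, {"pos": [-0.001, 0, 0.0032]}]' > mv.in && python3 nudge.py mv.in; echo '[{}, {}, {}, {}, {}]' > mv.in && python3 nudge.py mv.in 26 12;python3 d.py 546.8 184.2 13.3 72.2
```

```text
clock: 2.35
eef_pos: [546.8, 183.9, 13.9]
eef_rot: [3.141, -0.0, 1.261]
wrist_force: [0.5, 0.2, 0.1]
finger_gap: 56.1
finger_force: 0.0
clock: 2.85
eef_pos: [546.7, 184.0, 13.7]
eef_rot: [3.142, -0.0, 1.261]
wrist_force: [-0.1, -0.3, 0.3]
finger_gap: 31.2
finger_force: 12.0
d [0.2 0.  0.4] r [ 0.    -0.     0.001]
```

To row units: -77 mm / 1000 = -0.077, -45 mm / 1000 = -0.045.

```bash
echo '[{"pos": [0, 0, -0.005]}, {"pos": [0, 0, -0.015]}, {"pos": [0, 0, -0.045]}, {"pos": [0, 0, -0.077]}, {"pos": [0, 0, -0.077]}]' > mv.in && python3 nudge.py mv.in;echo '[{}, {}]' > mv.in && python3 nudge.py mv.in;
python3 - <<'E'
from h import *
p,d=vision.camera("side");s=manip.read_state();T=s["eef_pos"];print(T,s["finger_gap"],s["finger_force"])
np.savez("pics/s2.npz",p=p,d=d)
u=proj("side",T+[[0,0,0]])[0];print(u);a,b=(u-[50,40]).astype(int);print(a,b)
cv2.imwrite("pics/s2.png",cv2.resize(p[b:b+75,a:a+100,::-1],(800,600),interpolation=cv2.INTER_CUBIC))
E
python3 d.py 571.5 -41.4 60 72.2
```

```text
clock: 3.35
eef_pos: [548.7, 184.5, 95.7]
eef_rot: [3.135, -0.004, 1.261]
wrist_force: [-0.2, -0.1, 0.5]
finger_gap: 31.2
finger_force: 12.0
clock: 3.55
eef_pos: [546.2, 183.8, 89.9]
eef_rot: [-3.14, 0.001, 1.261]
wrist_force: [0.0, -0.3, -0.1]
finger_gap: 31.3
finger_force: 12.0
[546.17117323 183.795484    89.66776435] 31.65392691650154 11.999952793121338
[238.69329848 209.13385369]
188 169
d [-206.7   92.9   29.7] r [-0.001  0.001  0.001]
```

View pics/s2.png

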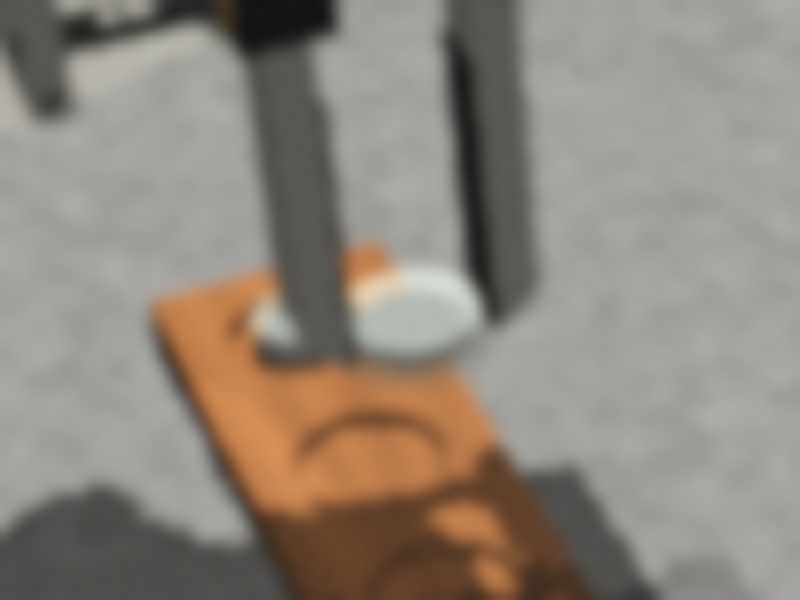

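The capsule is held level. Its visible top face is centred near crop (407,313) and the projected TCP is at (405,321). I carry it above the tin.

To row units: -206.7 mm / 1000 = -0.2067, -169 mm / 1000 = -0.169.

```bash
echo '[{"pos": [-0.04, 0.018, 0]}, {"pos": [-0.083, 0.037, 0]}, {"pos": [-0.126, 0.056, 0]}, {"pos": [-0.169, 0.075, 0]}, {"pos": [-0.2067, 0.0929, 0]}]' > mv.in && python3 nudge.py mv.in;echo '[{"pos": [0, 0, 0.025]}, {"pos": [0, 0, 0.042]}, {"pos": [0, 0, 0.042]}, {"pos": [0, 0, 0.042]}]' > mv.in && python3 nudge.py mv.in; python3 d.py 571.5 -41.4 45 72.2
```

```text
clock: 4.1
eef_pos: [571.6, -43.4, 89.7]
eef_rot: [-3.14, 0.0, 1.26]
wrist_force: [-0.0, -0.1, -0.1]
finger_gap: 31.3
finger_force: 12.0
clock: 4.5
eef_pos: [572.0, -41.1, 48.5]
eef_rot: [-3.141, 0.0, 1.261]
wrist_force: [-1.2, 0.0, -0.0]
finger_gap: 31.0
finger_force: 12.0
d [-0.4 -0.3  3.5] r [-0.001  0.     0.001]
```

```bash
cat > ov.py <<'E'
from seg import *
def circle(x,y,z,r): t=np.linspace(0,2*np.pi,80);return np.c_[x+r*np.cos(t),y+r*np.sin(t),t*0+z]
def view(n,name,X,w,circles,S=8):
    p,d=vision.camera(n);np.savez(f"pics/{name}.npz",p=p,d=d);u=proj(n,X)[0];a,b=(u-[w/2,w*.375]).astype(int)
    im=cv2.resize(p[b:b+int(w*.75),a:a+w,::-1],None,fx=S,fy=S,interpolation=cv2.INTER_CUBIC)
    for c,col in circles: cv2.polylines(im,[(((proj(n,c)+.5-[a,b])*S-.5)).astype(int)],True,col,1,cv2.LINE_AA)
    cv2.imwrite(f"pics/{name}.png",im);print(a,b,S)
E
python3 - <<'E'
from ov import *
s=manip.read_state();T=s["eef_pos"];print(T)
view("side","s3",[571,-42,35],90,[(circle(T[0],T[1],T[2]+4.4,16),(0,0,255)),(circle(T[0],T[1],T[2]-5.6,16),(0,0,255)),(circle(570.9,-42.3,18,31),(0,255,0))])
E
```

```text
[571.96752761 -41.08802241  48.47734045]
291 256 8
```

View pics/s3.png

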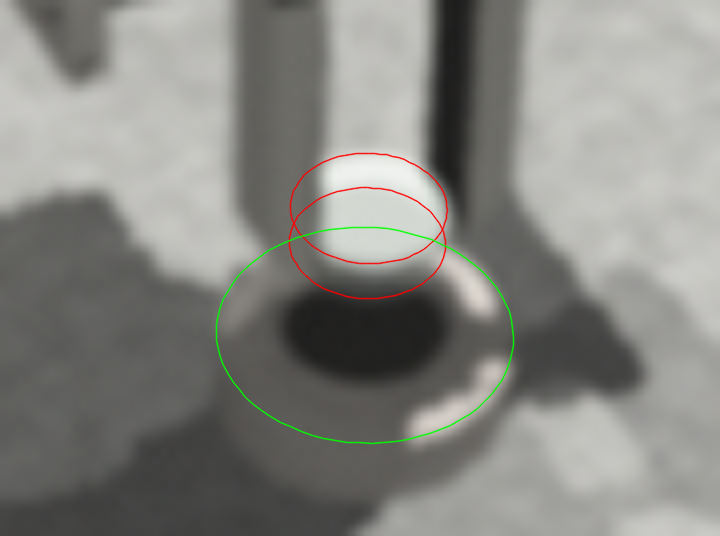

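The overlay shows the held capsule matching the robot-frame prediction: its face bottom is at crop row 266 against 264 predicted. The side camera therefore agrees with the robot frame, and the tin is at about (571,-42.1).

To row units: 22 mm / 1000 = 0.022, 20 mm / 1000 = 0.02.

```bash
python3 d.py 571 -42.1 26 72.2; echo '[{"pos": [0.0006, -0.0012, 0.008]}, {"pos": [0.0006, -0.0012, 0.016]}, {"pos": [0.0006, -0.0012, 0.02]}, {"pos": [0.0006, -0.0012, 0.022]}, {"pos": [0.0006, -0.0012, 0.022]}]' > mv.in && python3 nudge.py mv.in;  python3 d.py 571 -42.1 24.9 72.2
```

```text
d [-1.4 -1.  23.1] r [ 0.    -0.     0.001]
clock: 5.05
eef_pos: [571.0, -40.3, 26.3]
eef_rot: [-3.141, 0.0, 1.261]
wrist_force: [0.3, -1.4, -0.9]
finger_gap: 30.9
finger_force: 12.0
d [-1.7  0.6  1.4] r [-0.001  0.     0.001]
```

To row units: -1.7 mm / 1000 = -0.0017, 1.2 mm / 1000 = 0.0012.

```bash
echo '[{"pos": [-0.0017, 0.0006, 0]}, {"pos": [-0.0017, 0.0006, 0.0006]}, {"pos": [-0.0017, 0.0006, 0.0012]}, {"pos": [-0.0017, 0.0006, 0.0012]}]' > mv.in && python3 nudge.py mv.in;  python3 d.py 571 -42.1 24.9 72.2
```

```text
clock: 5.45
eef_pos: [571.2, -42.1, 25.4]
eef_rot: [-3.142, -0.0, 1.261]
wrist_force: [0.9, -0.0, 0.0]
finger_gap: 31.0
finger_force: 12.0
d [-0.1 -0.2  0.5] r [-0.    -0.     0.001]
```

To row units: 0.8 mm / 1000 = 0.0008, 0.4 mm / 1000 = 0.0004.

```bash
echo '[{"pos": [0, 0, 0.0004]}, {"pos": [0, 0, 0.0008]}, {"pos": [0, 0, 0.0008]}]' > mv.in && python3 nudge.py mv.in; echo '[{}, {}, {}, {}]' > mv.in && python3 nudge.py mv.in 60;echo '[{"pos": [0, 0, -0.02]}, {"pos": [0, 0, -0.06]}, {"pos": [0, 0, -0.11]}, {"pos": [-0.05, 0, -0.11]}, {"pos": [-0.095, 0, -0.11]}]' > mv.in && python3 nudge.py mv.in; python3 d.py 470 -287.7 110 84.7
```

```text
clock: 5.75
eef_pos: [571.2, -42.1, 24.7]
eef_rot: [3.142, 0.0, 1.261]
wrist_force: [-0.6, -1.1, 0.4]
finger_gap: 31.1
finger_force: 12.0
clock: 6.15
eef_pos: [571.2, -42.1, 24.6]
eef_rot: [-3.142, 0.0, 1.261]
wrist_force: [-0.3, -0.4, -0.6]
finger_gap: 58.7
finger_force: 0.0
clock: 6.65
eef_pos: [542.4, -133.3, 136.2]
eef_rot: [3.139, 0.0, 1.263]
wrist_force: [0.9, -0.7, -0.2]
finger_gap: 59.9
finger_force: 0.0
d [-169.   -22.3   26.1] r [ 0.003  0.    -0.215]
```

To row units: -169 mm / 1000 = -0.169, -130 mm / 1000 = -0.13, -0.215 rad / 2 = -0.1075.

```bash
echo '[{"pos": [-0.04, -0.006, 0], "turn_vec": [0, 0, -0.05]}, {"pos": [-0.085, -0.011, 0], "turn_vec": [0, 0, -0.1]}, {"pos": [-0.13, -0.017, 0.01], "turn_vec": [0, 0, -0.1075]}, {"pos": [-0.169, -0.0223, 0.026], "turn_vec": [0, 0, -0.1075]}, {"pos": [-0.169, -0.0223, 0.026], "turn_vec": [0, 0, -0.1075]}]' > mv.in && python3 nudge.py mv.in 76 20; python3 d.py 470 -287.7 50 84.7
python3 - <<'E'
from ov import *
view("side","s4",[571,-42,23],90,[(circle(571,-42.2,29,16),(0,0,255))])
view("top","t4",[571,-42,23],80,[(circle(571,-42.2,29,16),(0,0,255))])
p,q=[cv2.resize(cv2.imread(f"pics/{k}.png"),(400,300)) for k in("s4","t4")];cv2.imwrite("pics/v4.png",np.hstack([p,q]))
E
```

```text
clock: 7.15
eef_pos: [466.9, -289.7, 106.8]
eef_rot: [-3.139, -0.001, 1.472]
wrist_force: [0.1, 1.2, -0.9]
finger_gap: 76.0
finger_force: 0.0
d [ 2.2  3.1 56.8] r [-0.002 -0.001 -0.007]
291 261 8
316 224 8
```

View pics/v4.png

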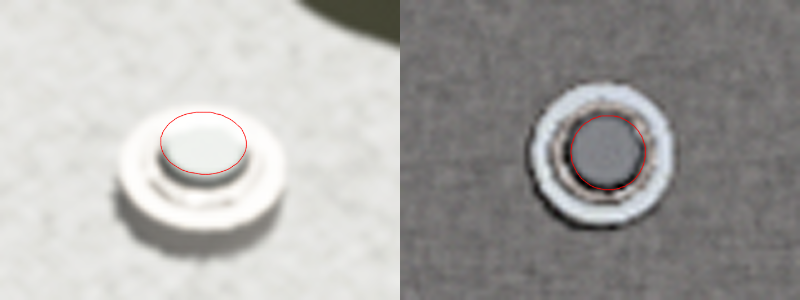

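The capsule sits in the well in both views: the side-view face is at (203,142) inside the predicted circle, and the dark well shows around it in the top view. I go down on the lids and re-fit the tin.

To row units: 70 mm / 1000 = 0.07, 50 mm / 1000 = 0.05, -0.007 rad / 2 = -0.0035.

```bash
echo '[{"pos": [0.0022, 0.0031, 0.025], "turn_vec": [0, 0, -0.0035]}, {"pos": [0.0022, 0.0031, 0.05], "turn_vec": [0, 0, -0.0035]}, {"pos": [0.0022, 0.0031, 0.07], "turn_vec": [0, 0, -0.0035]}, {"pos": [0.0022, 0.0031, 0.07], "turn_vec": [0, 0, -0.0035]}]' > mv.in && python3 nudge.py mv.in; python3 d.py 469.8 -288 4 84.6
python3 - <<'E'
from ov import *
for n,k,b,ts in(("top","t4",(335,235,378,275),(130,150)),("side","s4",(312,280,362,322),(145,160,175,190))):
    p=np.load(f"pics/{k}.npz")["p"]
    for t in ts: print(n,t,circ(plane(n,contour(n,p,b,bright(t)),18)))
E
```

```text
clock: 7.65
eef_pos: [472.5, -283.0, 36.9]
eef_rot: [-3.139, -0.002, 1.484]
wrist_force: [-0.5, -0.3, -0.6]
finger_gap: 75.8
finger_force: 0.0
d [-5.3 -2.2 32.9] r [-0.003 -0.002  0.008]
top 130 (array([572.1, -40.9,  30.8]), np.float64(0.24))
top 150 (array([572. , -40.8,  30.3]), np.float64(0.21))
side 145 (array([567.4, -46.6,  50.6]), np.float64(4.98))
side 160 (array([567.4, -46.6,  50.6]), np.float64(4.98))
side 175 (array([567.4, -46.6,  50.6]), np.float64(4.98))
side 190 (array([567.4, -46.6,  50.6]), np.float64(4.98))
```

To row units: 29 mm / 1000 = 0.029, 26 mm / 1000 = 0.026, 0.008 rad / 2 = 0.004.

```bash
echo '[{"pos": [-0.0053, -0.0022, 0], "turn_vec": [0, 0, 0.004]}, {"pos": [-0.0053, -0.0022, 0.015], "turn_vec": [0, 0, 0.004]}, {"pos": [-0.0053, -0.0022, 0.026], "turn_vec": [0, 0, 0.004]}, {"pos": [-0.0053, -0.0022, 0.029], "turn_vec": [0, 0, 0.004]}, {"pos": [-0.0053, -0.0022, 0.029], "turn_vec": [0, 0, 0.004]}]' > mv.in && python3 nudge.py mv.in; python3 d.py 469.8 -288 4 84.6
```

```text
clock: 8.15
eef_pos: [469.8, -289.7, 9.0]
eef_rot: [-3.141, -0.001, 1.475]
wrist_force: [1.0, 0.9, -0.1]
finger_gap: 76.1
finger_force: 0.0
d [ 1.7 -0.2  5. ] r [-0.001 -0.001 -0.002]
```

To row units: 4.8 mm / 1000 = 0.0048, 3 mm / 1000 = 0.003.

```bash
echo '[{"pos": [0.0015, 0, 0.003]}, {"pos": [0.0015, 0, 0.0048]}, {"pos": [0.0015, 0, 0.0048]}, {"pos": [0.0015, 0, 0.0048]}]' > mv.in && python3 nudge.py mv.in; echo '[{}, {}, {}, {}, {}]' > mv.in && python3 nudge.py mv.in 48 20; echo '[{}, {}]' > mv.in && python3 nudge.py mv.in
```

```text
clock: 8.55
eef_pos: [470.3, -288.5, 5.0]
eef_rot: [3.141, 0.0, 1.475]
wrist_force: [-0.1, 0.0, -0.5]
finger_gap: 76.3
finger_force: 0.0
clock: 9.05
eef_pos: [470.2, -288.4, 4.9]
eef_rot: [3.142, 0.0, 1.475]
wrist_force: [-0.7, 0.1, 0.9]
finger_gap: 53.1
finger_force: 20.0
clock: 9.25
eef_pos: [470.2, -288.4, 4.9]
eef_rot: [3.142, 0.0, 1.475]
wrist_force: [-0.1, -0.7, 2.1]
finger_gap: 53.2
finger_force: 20.0
```

To row units: -34 mm / 1000 = -0.034, -24 mm / 1000 = -0.024.

```bash
echo '[{"pos": [0, 0, -0.002]}, {"pos": [0, 0, -0.007]}, {"pos": [0, 0, -0.014]}, {"pos": [0, 0, -0.024]}, {"pos": [0, 0, -0.034]}]' > mv.in && python3 nudge.py mv.in; echo '[{"pos": [0, 0, -0.012]}, {"pos": [0, 0, -0.024]}, {"pos": [0, 0, -0.034]}, {"pos": [0, 0, -0.038]}, {"pos": [0, 0, -0.038]}]' > mv.in && python3 nudge.py mv.in
python3 - <<'E'
from ov import *
s=manip.read_state();T=s["eef_pos"];print(T,s["finger_gap"],s["wrist_force"])
z=T[2]-4.9
view("side","s5",T,120,[(circle(T[0],T[1],z+18.6,31),(0,0,255)),(circle(T[0],T[1],z,27),(0,255,0))],6)
E
python3 d.py 571.3 -41.9 78 84.6
```

```text
clock: 9.75
eef_pos: [470.3, -288.5, 39.9]
eef_rot: [3.141, 0.0, 1.475]
wrist_force: [0.3, 0.6, -0.7]
finger_gap: 53.4
finger_force: 20.0
clock: 10.25
eef_pos: [470.4, -288.5, 77.5]
eef_rot: [3.141, 0.0, 1.475]
wrist_force: [0.2, -0.6, -0.8]
finger_gap: 53.0
finger_force: 20.0
[ 470.40510095 -288.54436722   77.45905665] 52.971632870286136 [ 0.23942918 -0.6143264  -0.76781161]
358 363 6
d [255.1  77.   -1.2] r [ 0.     0.    -0.002]
```

View pics/s5.png

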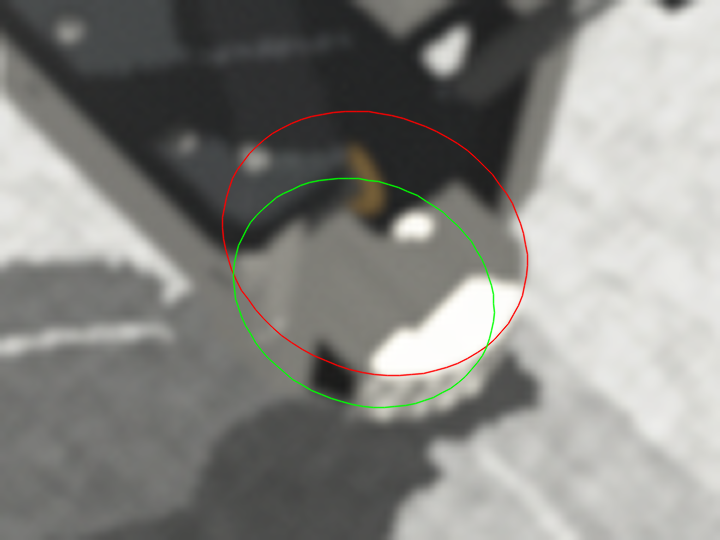

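Both lids are lifted together: the skirt's lower edge is near (400,415), close to the prediction, and the inner rim shows in the flat. I carry them over the tin.

To row units: 128 mm / 1000 = 0.128, 95 mm / 1000 = 0.095.

```bash
echo '[{"pos": [0.01, 0.003, 0]}, {"pos": [0.032, 0.01, 0]}, {"pos": [0.062, 0.019, 0]}, {"pos": [0.095, 0.029, 0]}, {"pos": [0.128, 0.039, 0]}]' > mv.in && python3 nudge.py mv.in; echo '[{"pos": [0.033, 0.01, 0]}, {"pos": [0.066, 0.02, 0]}, {"pos": [0.095, 0.029, 0]}, {"pos": [0.115, 0.035, 0]}, {"pos": [0.125, 0.0375, 0]}]' > mv.in && python3 nudge.py mv.in;echo '[{}, {}, {}]' > mv.in && python3 nudge.py mv.in;python3 d.py 571.3 -42.4 45 84.6
```

```text
clock: 10.8
eef_pos: [521.5, -162.8, 76.3]
eef_rot: [-3.141, -0.0, 1.475]
wrist_force: [0.7, -0.7, -1.4]
finger_gap: 53.6
finger_force: 20.0
clock: 11.3
eef_pos: [570.7, -41.7, 76.2]
eef_rot: [-3.141, -0.0, 1.477]
wrist_force: [-1.1, -0.0, -1.0]
finger_gap: 53.3
finger_force: 20.0
clock: 11.6
eef_pos: [570.3, -44.8, 76.7]
eef_rot: [-3.141, 0.0, 1.474]
wrist_force: [0.7, 0.3, -1.6]
finger_gap: 53.3
finger_force: 20.0
d [ 2.5  0.8 31.7] r [-0.     0.    -0.003]
```

To row units: 31 mm / 1000 = 0.031, 25 mm / 1000 = 0.025.

```bash
echo '[{"pos": [0.001, 0.0004, 0.004]}, {"pos": [0.0025, 0.0008, 0.014]}, {"pos": [0.0025, 0.0008, 0.025]}, {"pos": [0.0025, 0.0008, 0.031]}, {"pos": [0.0025, 0.0008, 0.031]}]' > mv.in && python3 nudge.py mv.in; echo '[{}, {}]' > mv.in && python3 nudge.py mv.in;python3 d.py 571.3 -42.4 26 84.6
python3 - <<'E'
from ov import *
s=manip.read_state();T=s["eef_pos"]
z=T[2]-4.9
view("side","s6",T-[0,0,10],100,[(circle(T[0],T[1],z+3,31),(0,0,255)),(circle(T[0],T[1],z,27),(0,255,0)),(circle(571.1,-42.3,18,31),(255,0,0)),(circle(571.1,-42.3,0,31),(255,0,0))],7)
E
```

```text
clock: 12.1
eef_pos: [571.0, -41.5, 44.4]
eef_rot: [-3.139, -0.0, 1.475]
wrist_force: [0.9, 0.1, -0.6]
finger_gap: 53.3
finger_force: 20.0
clock: 12.3
eef_pos: [571.9, -41.5, 46.2]
eef_rot: [3.141, 0.0, 1.475]
wrist_force: [0.7, 0.3, -1.2]
finger_gap: 53.3
finger_force: 20.0
d [-0.9 -0.5 20.2] r [ 0.001  0.    -0.002]
286 251 7
```

View pics/s6.png

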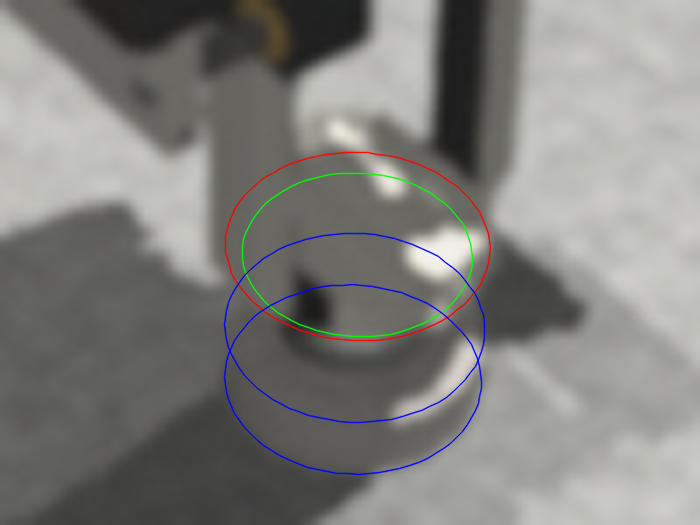

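The view shows the lids directly above the tin. The lid's lower edge is near row 345 against 340 predicted, and the tin edges match the blue circles. I lower gently with force checks.

To row units: 15 mm / 1000 = 0.015, 13 mm / 1000 = 0.013.

```bash
echo '[{"pos": [-0.0009, -0.0005, 0.004]}, {"pos": [-0.0009, -0.0005, 0.009]}, {"pos": [-0.0009, -0.0005, 0.013]}, {"pos": [-0.0009, -0.0005, 0.015]}, {"pos": [-0.0009, -0.0005, 0.015]}]' > mv.in && python3 nudge.py mv.in; echo '[{"pos": [0, 0, 0.001]}, {"pos": [0, 0, 0.002]}, {"pos": [0, 0, 0.003]}, {"pos": [0, 0, 0.003]}]' > mv.in && python3 nudge.py mv.in;python3 d.py 571.3 -42.4 22.9 84.6
```

```text
clock: 12.85
eef_pos: [570.9, -42.3, 30.4]
eef_rot: [-3.141, -0.0, 1.475]
wrist_force: [0.7, -0.1, -1.2]
finger_gap: 53.0
finger_force: 20.0
clock: 13.25
eef_pos: [571.0, -42.3, 27.7]
eef_rot: [-3.141, -0.0, 1.475]
wrist_force: [-0.9, -0.5, -1.1]
finger_gap: 53.1
finger_force: 20.0
d [-0.   0.3  4.8] r [-0.    -0.    -0.002]
```

To row units: 2 mm / 1000 = 0.002, 1.4 mm / 1000 = 0.0014.

```bash
echo '[{"pos": [0, 0.0002, 0.0007]}, {"pos": [0, 0.0002, 0.0014]}, {"pos": [0, 0.0002, 0.002]}, {"pos": [0, 0.0002, 0.002]}]' > mv.in && python3 nudge.py mv.in; python3 d.py 571.3 -42.4 22.9 84.6;echo '[{"pos": [0, 0, 0.0005]}, {"pos": [0, 0, 0.001]}, {"pos": [0, 0, 0.0015]}, {"pos": [0, 0, 0.0015]}]' > mv.in && python3 nudge.py mv.in; python3 d.py 571.3 -42.4 22.9 84.6
```

```text
clock: 13.65
eef_pos: [571.2, -42.4, 25.7]
eef_rot: [-3.141, 0.0, 1.475]
wrist_force: [-0.3, 0.8, -0.9]
finger_gap: 53.5
finger_force: 20.0
d [-0.   0.1  2.8] r [-0.     0.    -0.002]
clock: 14.05
eef_pos: [571.2, -42.4, 24.2]
eef_rot: [-3.141, -0.0, 1.475]
wrist_force: [0.2, -0.4, -0.2]
finger_gap: 53.3
finger_force: 20.0
d [-0.   0.1  1.3] r [-0.    -0.    -0.002]
```

To row units: 1 mm / 1000 = 0.001, 0.5 mm / 1000 = 0.0005.

```bash
echo '[{"pos": [0, 0, 0.0005]}, {"pos": [0, 0, 0.001]}, {"pos": [0, 0, 0.001]}]' > mv.in && python3 nudge.py mv.in; echo '[{"pos": [0, 0, 0.0003]}, {"pos": [0, 0, 0.0006]}, {"pos": [0, 0, 0.0006]}]' > mv.in && python3 nudge.py mv.in
```

```text
clock: 14.35
eef_pos: [571.2, -42.4, 23.2]
eef_rot: [-3.141, -0.0, 1.475]
wrist_force: [0.3, -0.3, -1.3]
finger_gap: 53.3
finger_force: 20.0
clock: 14.65
eef_pos: [571.3, -42.4, 22.9]
eef_rot: [3.142, 0.0, 1.475]
wrist_force: [-1.4, 0.2, 2.5]
finger_gap: 53.2
finger_force: 20.0
```

Contact came at z = 22.9, exactly the seated height. I release, rise, turn 90°, then look.

The manual's scale: shifts go in shares of 1 m and turns go in shares of 2 rad. Converting my numbers, -80 mm / 1000 = -0.08, -60 mm / 1000 = -0.06, 0.75 rad / 2 = 0.375.

```bash
echo '[{}, {}, {}, {}]' > mv.in && python3 nudge.py mv.in 80; echo '[{"pos": [0, 0, -0.004]}, {"pos": [0, 0, -0.016]}, {"pos": [0, 0, -0.036]}, {"pos": [0, 0, -0.06]}, {"pos": [0, 0, -0.08]}]' > mv.in && python3 nudge.py mv.in; echo '[{"turn_vec": [0, 0, 0.075]}, {"turn_vec": [0, 0, 0.15]}, {"turn_vec": [0, 0, 0.225]}, {"turn_vec": [0, 0, 0.3]}, {"turn_vec": [0, 0, 0.375]}]' > mv.in && python3 nudge.py mv.in; echo '[{"turn_vec": [0, 0, 0.075]}, {"turn_vec": [0, 0, 0.15]}, {"turn_vec": [0, 0, 0.225]}, {"turn_vec": [0, 0, 0.3]}, {"turn_vec": [0, 0, 0.375]}]' > mv.in && python3 nudge.py mv.in
echo '[{"turn_vec": [0, 0, 0.035]}, {"turn_vec": [0, 0, 0.035]}, {"turn_vec": [0, 0, 0.035]}]' > mv.in && python3 nudge.py mv.in
python3 d.py 571.3 -42.4 60 -5.4
python3 - <<'E'
from ov import *
view("side","s7",[571,-42,23],100,[(circle(571.2,-42.4,36.6,31),(0,0,255)),(circle(571.2,-42.4,21,31),(0,255,0)),(circle(571.2,-42.4,0,31),(255,0,0))],7)
E
```

```text
clock: 15.05
eef_pos: [571.3, -42.4, 22.7]
eef_rot: [3.142, 0.0, 1.475]
wrist_force: [-0.4, 0.7, 0.5]
finger_gap: 79.5
finger_force: 0.0
clock: 15.55
eef_pos: [571.5, -42.4, 105.0]
eef_rot: [3.14, 0.0, 1.475]
wrist_force: [0.4, 0.4, 0.2]
finger_gap: 79.8
finger_force: 0.0
clock: 16.05
eef_pos: [571.4, -42.4, 103.8]
eef_rot: [3.141, -0.001, 0.719]
wrist_force: [-0.4, -0.9, 0.3]
finger_gap: 79.9
finger_force: 0.0
clock: 16.55
eef_pos: [571.4, -42.4, 103.8]
eef_rot: [3.141, -0.001, -0.031]
wrist_force: [-0.6, 0.1, -0.2]
finger_gap: 80.0
finger_force: 0.0
clock: 16.85
eef_pos: [571.4, -42.4, 103.4]
eef_rot: [3.142, -0.001, -0.093]
wrist_force: [-1.8, -0.6, -0.0]
finger_gap: 80.1
finger_force: 0.0
d [-0.1  0.  43.4] r [ 0.    -0.001  0.001]
286 257 7
```

View pics/s7.png

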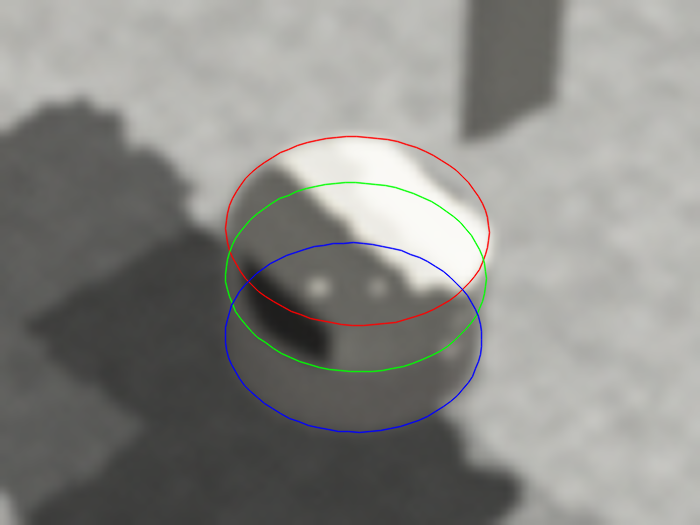

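The lids are stacked squarely on the tin: the top edge fits the circle predicted at z = 36.6, and the visible dark patch on the left is the flat. I go down on the skirt.

To row units: 70 mm / 1000 = 0.07, 60 mm / 1000 = 0.06.

```bash
echo '[{"pos": [0, 0, 0.015]}, {"pos": [0, 0, 0.04]}, {"pos": [0, 0, 0.06]}, {"pos": [0, 0, 0.07]}, {"pos": [0, 0, 0.07]}]' > mv.in && python3 nudge.py mv.in; echo '[{}, {}]' > mv.in && python3 nudge.py mv.in; python3 d.py 571.3 -42.4 26 -5.4
```

```text
clock: 17.4
eef_pos: [570.7, -42.3, 31.8]
eef_rot: [-3.141, 0.002, -0.094]
wrist_force: [1.2, 0.4, -0.1]
finger_gap: 80.2
finger_force: 0.0
clock: 17.6
eef_pos: [571.9, -42.5, 33.9]
eef_rot: [3.142, -0.002, -0.095]
wrist_force: [0.5, 0.4, -0.6]
finger_gap: 80.1
finger_force: 0.0
d [-0.6 -0.   7.9] r [ 0.    -0.002 -0.001]
```

To row units: 7.5 mm / 1000 = 0.0075, 4 mm / 1000 = 0.004.

```bash
echo '[{"pos": [-0.0003, 0, 0.004]}, {"pos": [-0.0003, 0, 0.0075]}, {"pos": [-0.0003, 0, 0.0075]}, {"pos": [-0.0003, 0, 0.0075]}]' > mv.in && python3 nudge.py mv.in; echo '[{}, {}, {}]' > mv.in && python3 nudge.py mv.in 66 12;  echo '[{}, {}]' > mv.in && python3 nudge.py mv.in 63.5 12;echo '[{}, {}, {}]' > mv.in && python3 nudge.py mv.in 58 12
```

```text
clock: 18.0
eef_pos: [570.9, -42.3, 25.2]
eef_rot: [-3.142, 0.0, -0.095]
wrist_force: [0.3, -0.6, -0.7]
finger_gap: 80.4
finger_force: 0.0
clock: 18.3
eef_pos: [571.0, -42.3, 25.3]
eef_rot: [3.142, -0.0, -0.095]
wrist_force: [0.2, 0.1, 0.6]
finger_gap: 66.5
finger_force: 0.0
clock: 18.5
eef_pos: [571.0, -42.3, 25.2]
eef_rot: [-3.142, -0.0, -0.095]
wrist_force: [-1.3, 0.5, -0.2]
finger_gap: 63.6
finger_force: 0.2
clock: 18.8
eef_pos: [571.0, -42.3, 25.3]
eef_rot: [-3.142, -0.0, -0.095]
wrist_force: [0.0, 0.5, 1.1]
finger_gap: 61.7
finger_force: 12.0
```

Gripped at 61.7 mm. I lift slowly and straight up.

To row units: -15 mm / 1000 = -0.015, -10 mm / 1000 = -0.01.

```bash
echo '[{"pos": [0, 0, -0.001]}, {"pos": [0, 0, -0.003]}, {"pos": [0, 0, -0.006]}, {"pos": [0, 0, -0.01]}, {"pos": [0, 0, -0.015]}]' > mv.in && python3 nudge.py mv.in; echo '[{"pos": [0, 0, -0.006]}, {"pos": [0, 0, -0.016]}, {"pos": [0, 0, -0.028]}, {"pos": [0, 0, -0.04]}, {"pos": [0, 0, -0.052]}]' > mv.in && python3 nudge.py mv.in; echo '[{"pos": [0, 0, -0.012]}, {"pos": [0, 0, -0.024]}, {"pos": [0, 0, -0.032]}, {"pos": [0, 0, -0.036]}, {"pos": [0, 0, -0.036]}]' > mv.in && python3 nudge.py mv.in;echo '[{}, {}, {}]' > mv.in && python3 nudge.py mv.in
python3 - <<'E'
from ov import *
T=manip.read_state()["eef_pos"];z=T[2]-25.2+21
view("side","s8",[571,-42,60],130,[(circle(571.2,-42.4,34,27),(0,0,255)),(circle(571.2,-42.4,18,27),(0,255,0)),(circle(571.2,-42.4,0,31),(255,0,0)),(circle(T[0],T[1],z+15.6,31),(255,255,0)),(circle(T[0],T[1],z,31),(255,255,0))],6)
E
```

```text
clock: 19.3
eef_pos: [570.9, -42.4, 40.6]
eef_rot: [3.142, 0.0, -0.095]
wrist_force: [0.4, 0.3, -1.0]
finger_gap: 61.6
finger_force: 12.0
clock: 19.8
eef_pos: [571.1, -42.4, 93.6]
eef_rot: [3.142, -0.001, -0.095]
wrist_force: [-0.2, 0.8, -0.3]
finger_gap: 61.6
finger_force: 12.0
clock: 20.3
eef_pos: [571.1, -42.4, 128.6]
eef_rot: [3.142, -0.001, -0.095]
wrist_force: [0.6, 0.1, -0.7]
finger_gap: 61.3
finger_force: 12.0
clock: 20.6
eef_pos: [570.8, -42.3, 127.8]
eef_rot: [-3.142, 0.001, -0.095]
wrist_force: [0.5, -0.2, -1.0]
finger_gap: 60.9
finger_force: 12.0
271 230 6
```

View pics/s8.png

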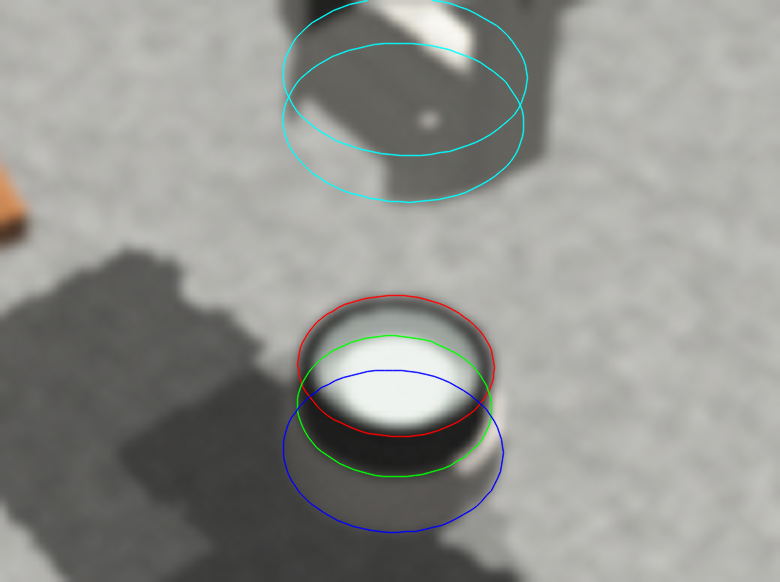

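The inner lid is seated: its top and bottom edges fit the circles for z = 34 and 18, with the coin visible through the window near (395,380). The outer lid is held level about 90 mm above it. I hand in.

```bash
python3 -c "
from cell import manip, vision
print(manip.sign_off())"
```

```text
the job is handed in; nothing more can be done
None
```

The job is handed in at about 21 s of the 72 s allowed: the coin lies flat in the tin's well, the inner lid is fully seated, and the outer lid is held level about 9 cm above it.

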